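# Nip up the grain mill's retaining ring with the two-pin spanner

## Task

The brass ring that holds the upper burr in the top of the grain mill is only finger-tight. Take the two-pin spanner from its caddy, feel both pins right down into the ring's two holes until its foot lies flat on the ring, and only then turn the ring clockwise until it comes up hard against its stop, with a light hand all the way: never ram or strain the ring. Then stand the spanner back fully down in its caddy slot, leaving the ring tight and everything else where it is.

Things in the scene. Friction and masses are not known exactly. Their poses are not given: they have to be found in the camera images.
- mill: Countertop grain mill with its hopper taken off, fixed. White housing 200 x 170 mm (x, y), 111 mm high, with a round cast chamber of radius 67 mm on top up to 165 mm. Origin: centre of its underside, on the ring's axis; z up; the flour spout sticks out 135 mm along -x, 105 to 150 mm high. It carries the brass ring.
- ring_centre (a point): Centre of the brass retaining ring's flat top face, 169 mm above the shelf top, on the vertical axis about which the ring turns; z up. The ring is 90 mm across outside, has a 45 mm opening, and its face stands 4 mm above the chamber rim. Its two round blind holes, opposite each other, are 7.5 mm wide, 10 mm deep, each 32 mm from this centre. Its soft brass is marked if the spanner bears on it with over 45 N.
- ring (a joint): Turn of the ring, rad: 0 = tight on its hard stop, negative = slack (starts 0.65 to 1.05 slack), growing clockwise seen from above; stiff, about 0.2 N m, stays as left. When tight, the line through its holes lies along the mill's x axis, but up to 0.35 rad off it either way, unknown; slack by a, that line lies turned by a counter-clockwise. So look or feel for the holes.
- spanner: Two-pin spanner in plain steel, 180 g, standing upright. Origin: centre of the flat underside of its foot; z up, x along the line of the two pins (either way round is the same). Foot bar 78 x 14 x 10 mm (x, y, z) on z 0 to 10 mm. Two pins of 6 mm diameter, 32 mm from the centre along +x and -x, reach down from the foot to z = -8 mm, tips narrowed to 4 mm. A round neck 15 mm wide rises to a flat upright wing grip, 48 mm along x, 14 mm thick along y, on z 33 to 65 mm.
- caddy: Grey plastic accessory caddy, fixed, 128 x 66 mm, 24 mm high. Origin: centre of its underside. Beside the spanner's slot it has a shallow pocket with three cork washers.
- slot (a point): The spanner's place in the caddy: the point where the centre of its foot's underside rests, 14 mm above the shelf top, on the rib that carries the foot; x along the slot. The slot is 83 x 19 mm, its walls reach 10 mm above this point; the pins hang free past the ends of the 42 mm long rib.
- bowl: Bystander: steel flour bowl, 104 mm wide, 50 mm high, in front of the mill's spout. Origin: centre of its underside.
- hopper: Bystander: the mill's grey plastic hopper standing upside down on its wide rim, 154 mm wide, 115 mm high. Origin: centre of its underside.
- jar: Bystander: glass jar with a blue cap, 84 mm wide, 135 mm high. Origin: centre of its underside.
- saucer_low: Bystander: lower of two stacked white melamine saucers, 144 mm wide, 15 mm high. Origin: centre of its underside.
- saucer_top: Bystander: upper saucer of the stack, the same size. Origin: centre of its underside, 6 mm above the lower one's.
- creamer: Bystander: small white ceramic creamer with a broken handle, about 62 mm wide, 66 mm high, standing on the saucers. Origin: centre of its underside.
- spoon: Bystander: wooden spoon lying flat, 240 mm long along its x.
Things that resemble listed ones, but are neither listed nor needed, are in the scene too. There is more than one size of the spanner; the one meant has the size given above.

How it is judged:
On the way, in this order (a step that is already met when the one before it is completed fails the run):
1. both pins fully in the ring's holes, the spanner's foot flat on the ring, before the ring is turned (z of spanner in the frame of ring_centre between -0.004 and 0.002 m and horizontal distance between spanner and ring_centre below 0.004 m and angle between spanner's own z axis and vertical below 0.06 rad and value of joint ring below -0.55 rad), for 0.2 s.
2. the ring turned tight against its stop with the spanner still seated in it (z of spanner in the frame of ring_centre below 0.004 m and horizontal distance between spanner and ring_centre below 0.005 m and value of joint ring above -0.03 rad), for 0.2 s.
At the end, for the whole second after the job is handed in: The ring is tight (within 2 degrees of its stop) and the spanner stands released and still in its caddy slot: within 6 mm sideways, foot within 3 mm of the rib's height, upright within 0.08 rad (value of joint ring above -0.035 rad and horizontal distance between spanner and slot below 0.006 m and z of spanner in the frame of slot between -0.003 and 0.003 m and angle between spanner's own z axis and vertical below 0.08 rad and linear speed of spanner below 0.02 m/s); the robot touches nothing.
It fails at once if the spanner is pushed or strained against the mill or its ring with more than 45 N (contact force between spanner and mill above 45 N).
It fails at once if the ring is dragged round while the pins are not at least half in ((velocity of joint ring above 0.25 rad/s or velocity of joint ring below -0.25 rad/s) and (z of spanner in the frame of ring_centre above 0.004 m or horizontal distance between spanner and ring_centre above 0.01 m)).
It fails at once if a bystander is pushed more than 20 mm or tipped (distance of any of bowl, hopper, jar, saucer_low, saucer_top, creamer, spoon from where it was at the start of the episode above 0.02 m or angle between any of jar, creamer, hopper, bowl's own z axis and vertical above 0.35 rad).
It also fails if it takes over 72 s, if anything falls off the work surface, if the arm or the gripper's body presses on something with over 40 N, if the wrist force passes 120 N, or if a joint passes its speed limit or range.

## Robot

A 7-joint arm with a two-finger parallel gripper is mounted at the origin on the work surface. World frame = base frame: x ahead of the robot, y to its left, z up, the work surface at z = 0. Lengths are in m, angles in rad, forces in N, time in s.
With the tool pointing down it reaches from about 0.4 to 0.875 m from the base axis. Payload 19.3 kg.
Tool frame: the origin (TCP) lies at the very end of the fingers, on their centre line; the grasp point (between the pads) lies bot.tcp_to_grasp behind it (bot.tcp_to_grasp is the distance from the TCP to the grasp point, in m); z points along the fingers, y is the direction in which the jaws open and shut (so a half turn about z gives the same grasp; the last joint's range is limited). The gripper opens to 85 mm and grips with 20 to 120 N. Pads are 22 mm wide; open, the fingers measure 114 mm over their backs; the gripper's body (76 mm by 85 mm) begins 54 mm behind the grasp point. The pads swing forward as they close: fully open they stand 13 mm farther back than shut.
Start: joints at [1.113, 0.521, -0.036, 1.599, 0.021, 1.021, -0.113], TCP at [0.236, -0.579, 0.201] pointing down, gripper open.
Joint ranges: [-2.91, 2.91], [-0.3, 2.13], [-1.5, 1.42], [0.17, 2.43], [-1.26, 4.41], [0.16, 1.93], [-2.52, 2.52]. Speed limits (rad/s): [1.89, 1.89, 2.39, 2.39, 3.01, 3.01, 3.01].

## Interface

Orientations are given as [roll, pitch, yaw] about the fixed x, y, z axes, in that order (R = Rz(yaw) Ry(pitch) Rx(roll)).
In Python, from workcell import bot gives the robot as it stands.
- The arm moves only by the tool servo_tool, never from a script. Its argument "targets" is a list of rows, each a list of 2 entries, a list of its own where there are three numbers: the shift along the tool's x, y, z in units of 0.05 m (1.0 is 0.05 m), then the turn about the tool's z in units of 5 degrees (1.0 is 5 degrees). A call has 1 to 12 rows; each row shifts and turns the commanded pose from where the row before left it, along the tool's axes as they then stand; what a row does not reach is not made up. A row lasts 1/8 s, in which the tool goes at most 62.5 mm and 10.7 degrees, less where a joint would pass 70% of its speed; a pose out of reach is approached as far as the arm can. A call with a number of a shift or a turn outside -1 to 1 is refused whole. A call with a gripper value outside its range is refused whole. "gripper" is the opening, from -1 (shut) to 1 (fully open), so that 0 is half open, set as the call begins (left out, the last holds). The fingers move at their own pace and stop on an object; "newtons" is the grip in N (left out, the last holds). Time passes only in rows, so rows that do not move let the fingers close. It gives the time, the measured TCP pose, the force and the opening at its end, in the units of the state.
- bot.observe(): the state, without advancing time (a new reading comes with each control period).
- bot.grab_frame(name): name is "side" or "top" or "wrist"; returns the picture (420x560x3 uint8, blue, green, red); there is no depth.
- bot.get_calibration(name): a dict with "fx", "fy", "cx", "cy" (pixels), "pose" (4x4, takes a point from camera to world coordinates). Camera axes: x right, y up, looking along -z (the intrinsics and any distortion apply to the point x, -y, -z); pixel columns grow to the right and rows downward; lengths in m; the calibration is good to about 2 mm. A picture is of the moment at which its call begins: read the wrist's pose just before it. get_calibration takes no time and is no camera call; for the wrist camera it gives the pose at the moment of the call.
- bot.job_done(): hands the job in, once; it reports no verdict.
The state is a dict: "clock": time; "qpos": joint angles; "qd": joint speeds; "joint_efforts": joint torques, N m; "position": TCP position; "tool_rot": TCP orientation; "force": force on the tool from outside, world axes, zero at the start; "moment": the same for the moment, N m; "grip_width": finger opening in m.
Only numpy, scipy, OpenCV 4.12 (cv2) and the standard library are available. Lean on these libraries where they do the work, as an engineer would, in place of code of your own. Each camera call takes 0.05 s, during which the arm holds its last target.

## Working session

There is one attempt and no reset: what is moved stays moved. The work goes in short steps, Python scripts to look and compute and a tool call to move; the robot and the scene stay as the last step left them, time stands still between calls to the robot, and variables do not carry over. Pictures are saved under pics/ and viewed, and the job is handed in when it is done.

Besides the shell and the picture viewer there is one more tool, called after "Request:" as name(argument=value, ...) on one line, values as JSON. servo_tool: Moves the arm, as the interface text tells. Its arguments: {"type":"object","properties":{"targets":{"type":"array","items":{"type":"array"}},"gripper":{"type":"number"},"newtons":{"type":"number"}},"required":["targets"]}

```bash
mkdir -p pics; ls
python3 - <<'E'
from workcell import bot
import cv2,numpy as np
s=bot.observe(); print({k:np.round(v,4) for k,v in s.items()}, bot.tcp_to_grasp)
for n in ['side','top','wrist']:
    c=bot.get_calibration(n); print(n,{k:np.round(v,4) for k,v in c.items()})
    cv2.imwrite(f'pics/{n}0.png',bot.grab_frame(n))
E
```

```text
pics
{'clock': np.float64(0.0), 'qpos': array([ 1.1128,  0.522 , -0.0363,  1.6   ,  0.0212,  1.0211, -0.1128]), 'qd': array([ 0.0008,  0.0009, -0.0004, -0.0001,  0.0007, -0.0002,  0.0004]), 'joint_efforts': array([-6.00000e-04, -9.27069e+01,  1.97960e+00, -3.69920e+01,
        1.78000e-02,  8.10000e-03,  0.00000e+00]), 'position': array([ 0.2362, -0.5783,  0.2   ]), 'tool_rot': array([-3.1405e+00,  1.0000e-04,  3.8780e-01]), 'force': array([ 0.0455, -1.2645, -0.6192]), 'moment': array([-0.015 ,  0.0428,  0.0234]), 'grip_width': np.float64(0.0855)} 0.0187
side {'fx': np.float64(413.9962), 'fy': np.float64(413.9962), 'cx': np.float64(277.8738), 'cy': np.float64(209.335), 'pose': array([[-0.8716,  0.2824, -0.4007,  0.1533],
       [-0.4901, -0.5251,  0.6958,  0.7007],
       [-0.0139,  0.8028,  0.5961,  0.7249],
       [ 0.    ,  0.    ,  0.    ,  1.    ]])}
top {'fx': np.float64(395.3129), 'fy': np.float64(395.3129), 'cx': np.float64(277.8244), 'cy': np.float64(207.7593), 'pose': array([[-0.0081,  0.9816, -0.1906,  0.3914],
       [-0.9999, -0.0091, -0.0047, -0.0166],
       [-0.0063,  0.1905,  0.9817,  1.1013],
       [ 0.    ,  0.    ,  0.    ,  1.    ]])}
wrist {'fx': np.float64(331.3005), 'fy': np.float64(331.3005), 'cx': np.float64(278.2751), 'cy': np.float64(207.2943), 'pose': array([[ 3.774e-01,  8.782e-01,  2.938e-01,  3.116e-01],
       [-9.261e-01,  3.582e-01,  1.189e-01, -5.488e-01],
       [-8.000e-04, -3.169e-01,  9.485e-01,  3.734e-01],
       [ 0.000e+00,  0.000e+00,  0.000e+00,  1.000e+00]])}
```

View pics/top0.png

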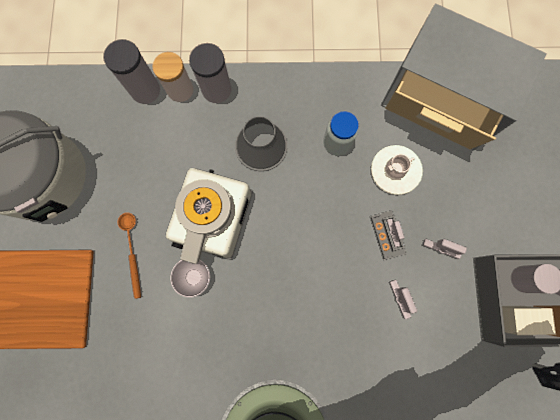

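View pics/side0.png

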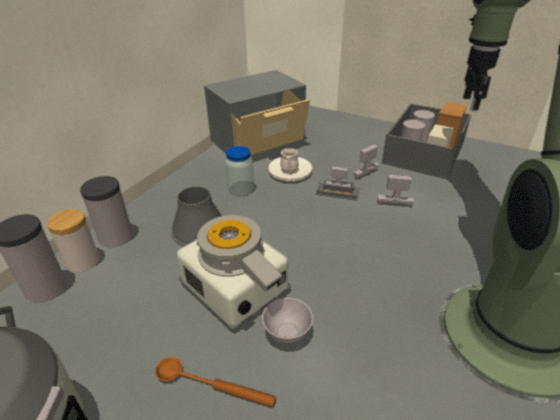

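View pics/wrist0.png

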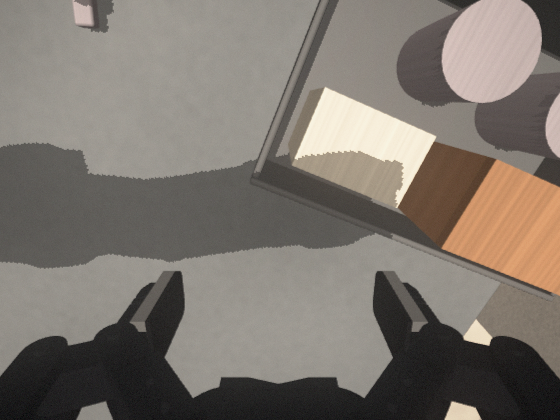

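The top view shows the mill ring at about (204,206) and the caddy at (388,235) with an upright spanner at (397,230). Two similar spanners stand or lie outside it, at (444,247) and (402,298). I'll enlarge these.

```bash
cat > h.py <<'E'
import cv2,numpy as np
from workcell import bot
def ray(c,u,v):
    d=np.array([(u-c['cx'])/c['fx'],-(v-c['cy'])/c['fy'],-1.]); P=np.array(c['pose'])
    return P[:3,3],P[:3,:3]@d
def onz(c,u,v,z):
    o,d=ray(c,u,v); return o+d*(z-o[2])/d[2]
def proj(c,p):
    P=np.array(c['pose']); q=P[:3,:3].T@(np.array(p)-P[:3,3]); 
    return np.array([c['cx']+c['fx']*q[0]/-q[2], c['cy']+c['fy']*-q[1]/-q[2]])
def tri(obs):
    A=np.zeros((3,3));b=np.zeros(3)
    for c,u,v in obs:
        o,d=ray(c,u,v);d=d/np.linalg.norm(d);M=np.eye(3)-np.outer(d,d);A+=M;b+=M@o
    p=np.linalg.solve(A,b); return p,[np.round(proj(c,p)-[u,v],1) for c,u,v in obs]
def crop(img,x,y,w,h,s,fn):
    cv2.imwrite(fn,cv2.resize(img[y:y+h,x:x+w],None,fx=s,fy=s,interpolation=cv2.INTER_CUBIC))
E
python3 - <<'E'
from h import *
t=cv2.imread('pics/top0.png');s=cv2.imread('pics/side0.png')
crop(t,360,195,120,130,5,'pics/t_c.png')
crop(t,155,155,110,120,5,'pics/t_m.png')
crop(s,300,130,130,90,6,'pics/s_c.png')
crop(s,170,200,130,110,5,'pics/s_m.png')
c=bot.get_calibration('top')
for n,u,v,z in [('ring',204,206,.169),('caddy',388,235,.024),('sp',397,230,.07),('bowl',191,278,.05),('dec1',444,247,.05),('dec2',402,298,.05)]: print(n,onz(c,u,v,z))
E
```

```text
ring [0.57833017 0.16550226 0.169     ]
caddy [ 0.52182741 -0.31216825  0.024     ]
sp [ 0.52922965 -0.32392684  0.07      ]
bowl [0.40995063 0.21757776 0.05      ]
dec1 [ 0.4854067  -0.45126591  0.05      ]
dec2 [ 0.35447237 -0.33120464  0.05      ]
```

View pics/t_c.png

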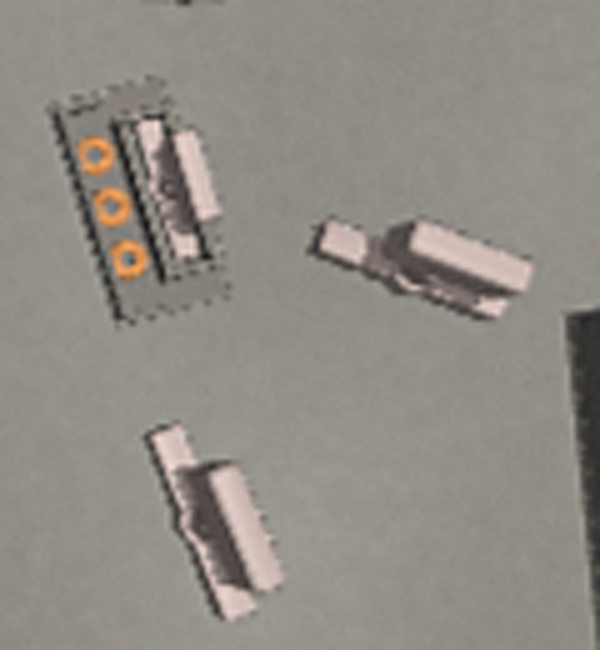

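View pics/t_m.png

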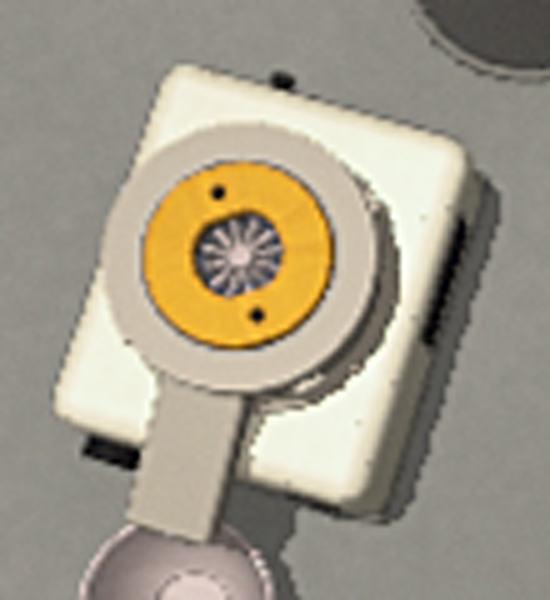

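View pics/s_c.png

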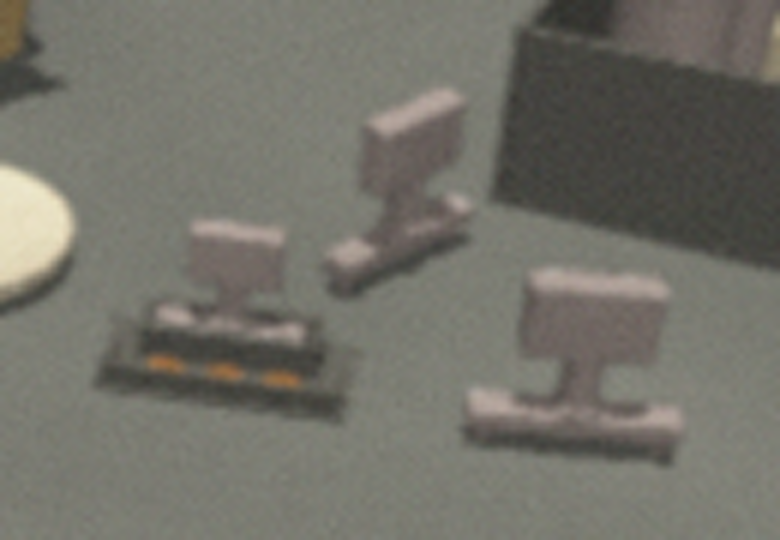

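View pics/s_m.png

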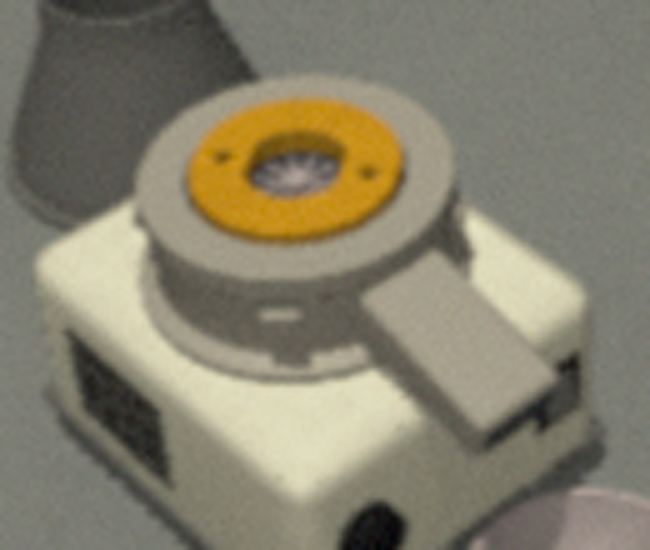

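Candidates in the top view:
- (397,230), in the caddy: foot about 26 px, or roughly 75 mm. This matches the 78 mm foot.
- (444,247): foot about 33 px, or roughly 92 mm, so too big.
- (402,298): foot about 37 px, or roughly 103 mm, so too big.

The caddy one is meant, and the enlarged crop shows it is plainly smaller. The ring holes are at about (198.6,193.4) and (206.6,218). I'll move over the caddy now.

Request:
servo_tool(targets=[[[0.5, -0.15, 0], 0], [[0.75, -0.25, 0], 0], [[0.75, -0.25, 0], 0], [[0.75, -0.25, 0], 0], [[0.75, -0.25, 0], 0], [[0.75, -0.25, 0], 0], [[0.75, -0.25, 0], 0], [[0.75, -0.25, 0], 0], [[0.75, -0.25, 0], 0], [[0.6, -0.25, 0], 0], [[0.3, -0.1, 0], 1], [[0, 0, 0], 0.15]])

```text
clock: 1.65
position: [0.5322, -0.3219, 0.2003]
tool_rot: [-3.141, 0.0, 0.289]
force: [-0.3, -0.4, 0.3]
grip_width: 0.0856
```

Request:
servo_tool(targets=[[[0, 0, 0], 0], [[0, 0, 0], 0], [[0, 0, 0], 0]])

```text
clock: 2.02
position: [0.5312, -0.3235, 0.2007]
tool_rot: [3.142, 0.0, 0.287]
force: [-0.8, 0.7, -0.2]
grip_width: 0.0851
```

Run:
```python
from h import *
import pickle
s=bot.observe();print(s['position'],s['tool_rot'],s['qpos'][6],s['clock'])
c=bot.get_calibration('wrist');pickle.dump(c,open('w1.pkl','wb'))
i=bot.grab_frame('wrist');cv2.imwrite('pics/w1.png',i)
```

```text
[ 0.53115598 -0.32350314  0.20066187] [3.14153925e+00 3.61693883e-05 2.87097265e-01] -0.870607487068719 2.025
```

View pics/w1.png

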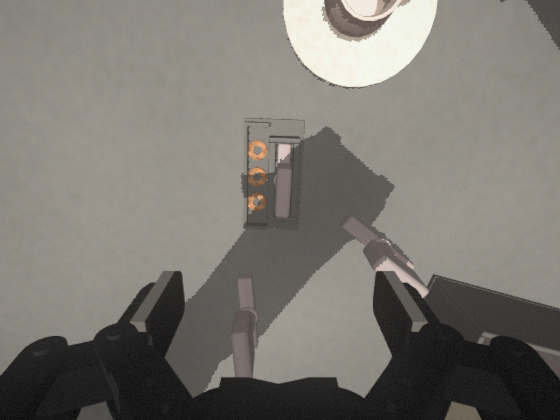

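The caddy sits at about (273,173) in the wrist view, with the spanner in it. I'll enlarge that.

Run:
```python
from h import *
crop(cv2.imread('pics/w1.png'),230,105,90,135,6,'pics/w1c.png')
```

```text
(no output)
```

View pics/w1c.png

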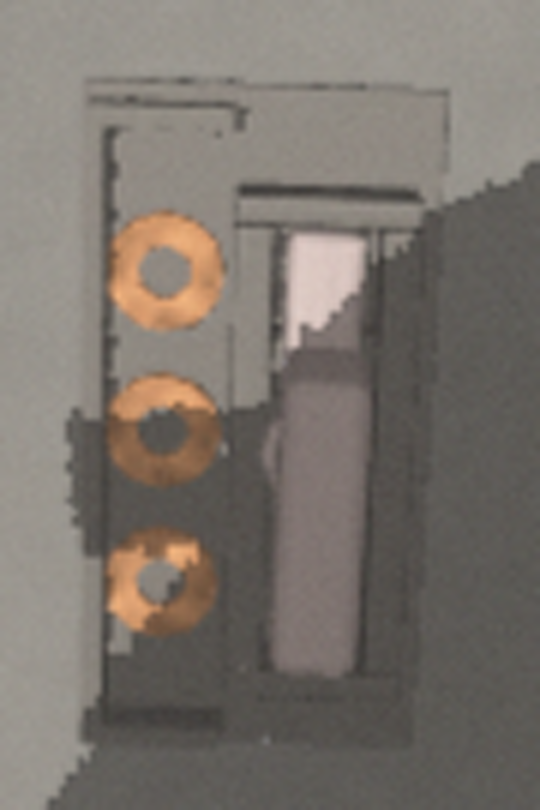

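Run:
```python
from h import *
import pickle
c=pickle.load(open('w1.pkl','rb'))
f=lambda x,y:(230+x/6,105+y/6)
a=onz(c,*f(325.5,383),.079);b=onz(c,*f(312.5,672),.079)
print('wing',a,b,np.linalg.norm(a-b),(a+b)/2,np.arctan2(*(a-b)[1::-1]))
a=onz(c,*f(327,235),.024);print('foot end',a)
# slot corners at z=.024 : outline
for p in [(237,226),(432,230),(445,92),(85,80),(410,745),(82,740)]: print(p,onz(c,*f(*p),.024))
# two-view height check: wing top centre in top & side
ct=bot.get_calibration('top');cs=bot.get_calibration('side')
wc=f(319,527.5)
tt=(360+ (180+212)/2/5,195+(135+215)/2/5)
ss=(300+238/6,130+229/6)
print(tri([(c,*wc),(ct,*tt)]),tri([(c,*wc),(cs,*ss)]),tri([(c,*wc),(ct,*tt),(cs,*ss)]))
```

```text
wing [ 0.5513357  -0.32430055  0.079     ] [ 0.50637801 -0.33566992  0.079     ] 0.04637301220378661 [ 0.52885685 -0.32998523  0.079     ] 0.24769727588258084
foot end [ 0.56572976 -0.32124696  0.024     ]
(237, 226) [ 0.56279047 -0.30575498  0.024     ]
(432, 230) [ 0.57172656 -0.33856108  0.024     ]
(445, 92) [ 0.59457804 -0.33359513  0.024     ]
(85, 80) [ 0.57915087 -0.27416773  0.024     ]
(410, 745) [ 0.47829882 -0.36400062  0.024     ]
(82, 740) [ 0.4617177  -0.30402611  0.024     ]
(array([ 0.52833671, -0.32955384,  0.07333606]), [array([-0.7, -0.7]), array([0.3, 0.1])]) (array([ 0.52823851, -0.33023501,  0.07426734]), [array([-0. , -0.1]), array([ 0., -0.])]) (array([ 0.52831799, -0.32942677,  0.0744476 ]), [array([-0.8, -0.4]), array([0.4, 0.1]), array([-0.1,  0.1])])
```

Request:
servo_tool(targets=[[[-0.085, 0.11, 0.3], 0], [[0, 0, 0.4], 0], [[0, 0, 0.4], 0.42], [[0, 0, 0.1], 0], [[0, 0, 0], 0], [[0, 0, 0], 0], [[0, 0, 0], 0]])

```text
clock: 2.95
position: [0.5293, -0.3296, 0.1412]
tool_rot: [3.141, -0.001, 0.251]
force: [-0.4, -1.3, -0.0]
grip_width: 0.0849
```

Run:
```python
from h import *
import pickle
s=bot.observe();print(s['position'],s['tool_rot'],s['qpos'][6],s['clock'],s['force'],s['moment'])
c=bot.get_calibration('wrist');pickle.dump(c,open('w2.pkl','wb'))
i=bot.grab_frame('wrist');cv2.imwrite('pics/w2.png',i)
crop(i,215,110,130,190,4,'pics/w2c.png')
```

```text
[ 0.52931001 -0.32964806  0.14119236] [ 3.14093492e+00 -6.76758597e-04  2.50999438e-01] -0.8984043577207717 2.95 [-0.35798613 -1.2918466  -0.04251705] [ 0.00615141 -0.01506533  0.01257503]
```

View pics/w2c.png

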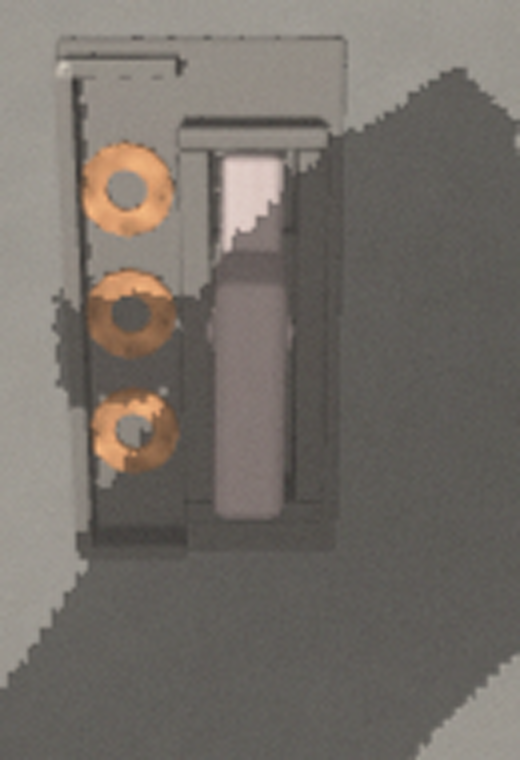

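The wing's top face spans crop x 216–285 and y 278–518, so it lines up with the tool. Its centre is at about px (277.6,209.5).

Run:
```python
from h import *
import pickle
c1=pickle.load(open('w1.pkl','rb'));c=pickle.load(open('w2.pkl','rb'))
f=lambda x,y:(215+x/4,110+y/4)
for q in [(250.5,278),(250.5,518),(250.5,398)]: print(onz(c,*f(*q),.079))
print(tri([(c1,283.2,192.9),(c,*f(250.5,398))]))
print(tri([(c1,230+312.5/6,105+672/6),(c,*f(250,518))]))
p=onz(c,*f(250.5,398),.079)-np.array([0.5293,-.3296,.079]);y=.25
print('tool dx,dy',p[0]*np.cos(y)+p[1]*np.sin(y),p[0]*np.sin(y)-p[1]*np.cos(y))
```

```text
[ 0.5525331  -0.32430928  0.079     ]
[ 0.50636482 -0.33607485  0.079     ]
[ 0.53014712 -0.33001415  0.079     ]
(array([ 0.52615856, -0.33102495,  0.0669332 ]), [array([-0., -0.]), array([0., 0.])])
(array([ 0.50632872, -0.33583466,  0.07891882]), [array([0.2, 0.1]), array([-0.2, -0.1])])
tool dx,dy 0.0007183252946077767 0.000610852168074785
```

Request:
servo_tool(targets=[[[0, 0, 0.4], 0], [[0, 0, 0.4], 0], [[0, 0, 0.4], 0], [[0, 0, 0.4], 0], [[0, 0, 0.3], 0], [[0, 0, 0], 0], [[0, 0, 0], 0]])

```text
clock: 3.88
position: [0.5294, -0.3296, 0.0461]
tool_rot: [3.141, -0.001, 0.251]
force: [0.2, 0.2, -0.2]
grip_width: 0.0853
```

Request:
servo_tool(targets=[[[0, 0, 0], 0], [[0, 0, 0], 0], [[0, 0, 0], 0], [[0, 0, 0], 0], [[0, 0, 0], 0], [[0, 0, 0], 0], [[0, 0, 0], 0], [[0, 0, 0], 0]], gripper=-1, newtons=50)

```text
clock: 4.88
position: [0.5292, -0.3295, 0.0458]
tool_rot: [3.141, -0.0, 0.251]
force: [-1.2, 0.3, 4.9]
grip_width: 0.0113
```

Run:
```python
from h import *
s=bot.observe();print(s)
i=bot.grab_frame('wrist');cv2.imwrite('pics/w3.png',i)
```

```text
{'clock': 4.875, 'qpos': array([ 0.50501811,  0.70864686, -0.06424053,  1.71585532,  0.06348048,
        0.71875852, -0.91168127]), 'qd': array([ 0.00100527, -0.0001535 ,  0.00045151,  0.00020964,  0.00036477,
        0.00076248,  0.00022337]), 'joint_efforts': array([-1.32950856e-01, -9.80038118e+01,  1.65017758e+00, -2.75166464e+01,
       -1.21575655e-02, -2.54935697e-01,  1.41330718e-03]), 'position': array([ 0.52921813, -0.32952135,  0.0458139 ]), 'tool_rot': array([ 3.14137145e+00, -2.72421887e-04,  2.50689671e-01]), 'force': array([-1.17213084,  0.2620972 ,  4.92168131]), 'moment': array([ 0.0288347 ,  0.18608559, -0.00910783]), 'grip_width': 0.01131780432698386}
```

View pics/w3.png

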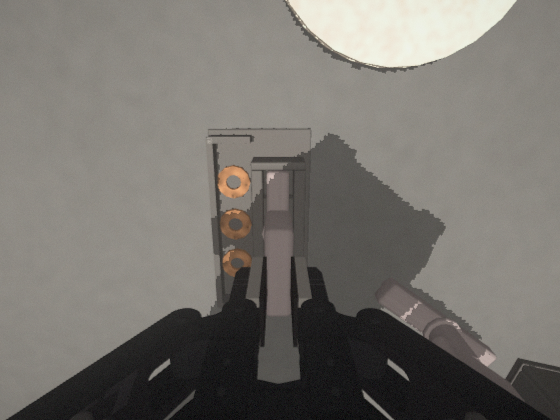

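Request:
servo_tool(targets=[[[0, 0, -0.1], 0], [[0, 0, -0.2], 0], [[0, 0, -0.3], 0], [[0, 0, -0.4], 0], [[0, 0, -0.5], 0], [[0, 0, -0.8], 0], [[0, 0, -0.8], 0], [[0, 0, -0.6], 0], [[0, 0, -0.4], 0], [[0, 0, -0.2], 0], [[0, 0, 0], 0], [[0, 0, 0], 0]])

```text
clock: 6.42
position: [0.5287, -0.3293, 0.2598]
tool_rot: [-3.141, 0.001, 0.251]
force: [0.5, -0.3, -1.4]
grip_width: 0.0112
```

Run:
```python
from h import *
s=bot.observe();print(s['position'],s['tool_rot'],s['force'],s['moment'],s['grip_width'])
i=bot.grab_frame('wrist');cv2.imwrite('pics/w4.png',i)
j=bot.grab_frame('side');cv2.imwrite('pics/s4.png',j)
```

```text
[ 0.52870283 -0.32927999  0.25979115] [-3.14075534e+00  9.14634732e-04  2.50763020e-01] [ 0.49010722 -0.32482526 -1.4304426 ] [-0.01752873  0.05449132 -0.01202628] 0.01118459992846867
```

View pics/w4.png

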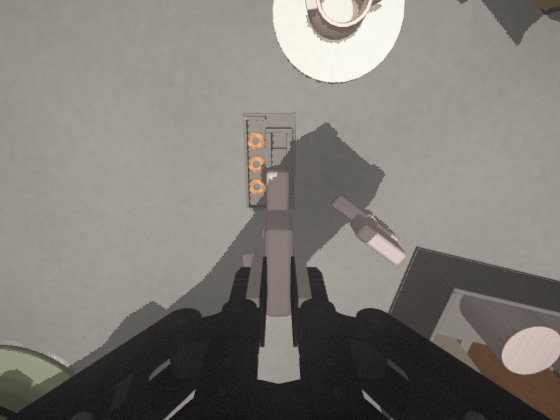

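View pics/s4.png

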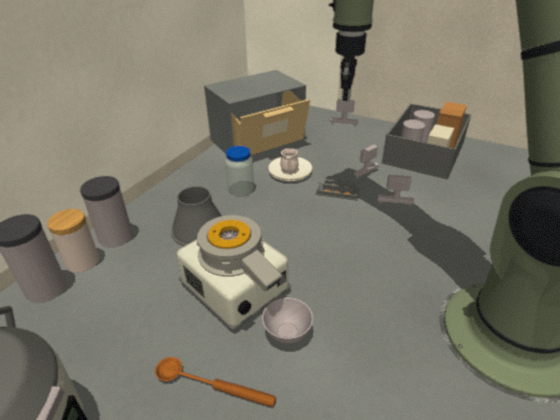

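Run:
```python
from h import *
i=cv2.imread('pics/w4.png');crop(i,235,150,90,180,4,'pics/w4c.png')
s=bot.observe();c=bot.get_calibration('wrist')
from scipy.spatial.transform import Rotation as R
M=R.from_euler('xyz',s['tool_rot']).as_matrix();p=np.array(s['position'])
z0=.0318 # underside in tool z
for n,q in dict(footend_top=(39,0,-10),footend_bot=(39,0,0),wing_top_px=(24,0,-65),wing_top_mx=(-24,0,-65),wing_bot=(24,0,-33),footL=(39,-7,-10),footR=(39,7,-10)).items():
    t=np.array([q[0]/1e3,q[1]/1e3,z0+q[2]/1e3]);u=proj(c,p+M@t);print(n,u,(u-[235,150])*4)
```

```text
footend_top [276.49050337 170.69388802] [165.96201346  82.77555207]
footend_bot [276.56795822 167.31446687] [166.27183287  69.25786748]
wing_top_px [275.98756502 228.6686315 ] [163.95026009 314.67452602]
wing_top_mx [276.27680162 317.49831548] [165.1072065  669.99326191]
wing_bot [276.35592102 206.56449887] [165.4236841  226.25799548]
footL [264.79865718 170.70410384] [119.19462871  82.81641536]
footR [288.18237184 170.68367218] [212.72948736  82.73468871]
```

View pics/w4c.png

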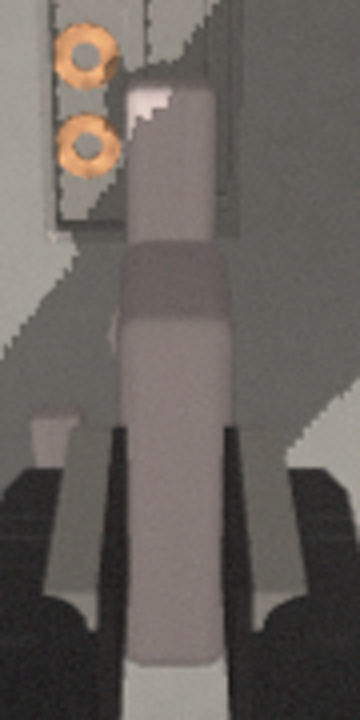

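Request:
servo_tool(targets=[[[0.2, -0.4, 0], 0], [[0.43, -0.8, 0], 0], [[0.43, -0.8, 0], 0], [[0.43, -0.8, 0], 0], [[0.43, -0.8, 0], 0], [[0.43, -0.8, 0], 0], [[0.43, -0.8, 0], 0], [[0.43, -0.8, 0], 0], [[0.43, -0.8, 0], 0], [[0.43, -0.8, 0], 0], [[0.43, -0.8, 0], 0], [[0.43, -0.8, 0], -0.5]])

```text
clock: 8.02
position: [0.6534, 0.1797, 0.2603]
tool_rot: [-3.141, 0.001, 0.296]
force: [0.1, -0.9, -2.0]
grip_width: 0.0113
```

Request:
servo_tool(targets=[[[0.2, -0.25, 0], -1], [[0, 0, 0], -1], [[0, 0, 0], -1], [[0, 0, 0], -1], [[0, 0, 0], -1], [[0, 0, 0], -1], [[0, 0, 0], -1], [[0, 0, 0], -1], [[0, 0, 0], -1], [[0, 0, 0], -1], [[0, 0, 0], -1], [[0, 0, 0], -1]])

```text
clock: 9.52
position: [0.6591, 0.1931, 0.2602]
tool_rot: [-3.141, 0.0, 1.345]
force: [0.6, 0.2, -2.1]
grip_width: 0.011
```

Request:
servo_tool(targets=[[[0, 0, 0], -1], [[0, 0, 0], -1], [[0, 0, 0], -1], [[0, 0, 0], -1], [[0, 0, 0], -1], [[0, 0, 0], -1], [[0, 0, 0], -1], [[0, 0, 0], -1], [[0, 0, 0], -1], [[0, 0, 0], -1], [[0, 0, 0], -1], [[0, 0, 0], -1]])

```text
clock: 11.02
position: [0.6591, 0.193, 0.2602]
tool_rot: [-3.141, -0.001, 2.392]
force: [0.5, -0.1, -1.8]
grip_width: 0.0115
```

Request:
servo_tool(targets=[[[0, 0, 0], -1], [[0, 0, 0], -1], [[0, 0, 0], -1], [[0, 0, 0], -1], [[0, 0, 0], -1], [[0, 0, 0], -1], [[0, 0, 0], -1], [[0, 0, 0], -1], [[0, 0, 0], -1], [[0, 0, 0], -1], [[0, 0, 0], -1], [[0, 0, 0], -1]])

```text
clock: 12.52
position: [0.6591, 0.193, 0.2602]
tool_rot: [3.141, -0.001, -2.844]
force: [0.0, 0.4, -2.1]
grip_width: 0.0116
```

Request:
servo_tool(targets=[[[0, 0, 0], -0.2], [[0, 0, 0], 0], [[0, 0, 0], 0], [[0, 0, 0], 0]])

```text
clock: 13.02
position: [0.6596, 0.1922, 0.2606]
tool_rot: [-3.142, 0.0, -2.83]
force: [0.0, -0.5, -1.9]
grip_width: 0.0111
```

Run:
```python
from h import *
import pickle
s=bot.observe();print(s['position'],s['tool_rot'],s['qpos'],s['clock'],s['force'],s['grip_width'])
c=bot.get_calibration('wrist');pickle.dump(c,open('w5.pkl','wb'))
i=bot.grab_frame('wrist');cv2.imwrite('pics/w5.png',i)
```

```text
[0.65963738 0.19224899 0.26061259] [-3.14150980e+00  1.53352328e-05 -2.83036653e+00] [ 0.1205659   0.70722092 -0.88763716  1.3118367   0.54050668  1.36762247
  1.13079972] 13.025 [ 0.02286377 -0.51458315 -1.90625076] 0.011053717933866074
```

View pics/w5.png

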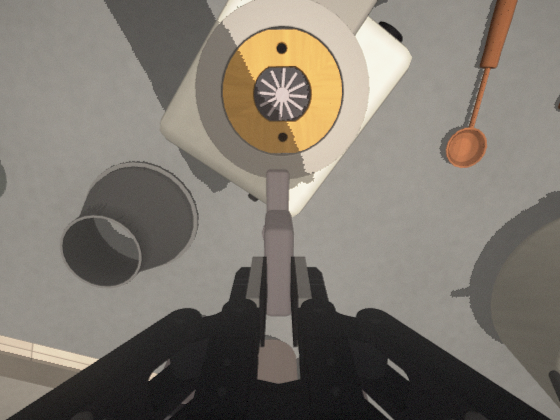

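The ring is clear, with its holes at about (281.5,47.5) and (282.5,137). I'll refine those numbers.

Run:
```python
from h import *
i=cv2.imread('pics/w5.png')
crop(i,262,30,40,125,6,'pics/w5c.png')
```

```text
(no output)
```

View pics/w5c.png

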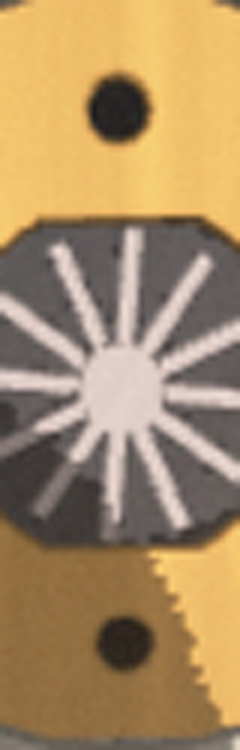

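Run:
```python
from h import *
import pickle
c=pickle.load(open('w5.pkl','rb'))
p=np.array([0.65963738,0.19224899,0.26061259]);y=-2.83036653
ct=bot.get_calibration('top');cs=bot.get_calibration('side')
h1=(281.6,47.9);h2=(282.7,137.1)
for z in (.165,.169,.173):
    a=onz(c,*h1,z);b=onz(c,*h2,z);m=(a+b)/2
    d=m-p; tx=np.array([np.cos(y),np.sin(y)]);ty=np.array([np.sin(y),-np.cos(y)])
    print(z,'mid',m,'sep',np.linalg.norm(a-b),'yaw',np.arctan2(*(a-b)[1::-1]),'tool',d[:2]@tx,d[:2]@ty)
T=lambda x,y:(155+x/5,155+y/5);S=lambda x,y:(170+x/5,200+y/5)
print(tri([(c,*h1),(ct,*T(258,315))]),tri([(c,*h2),(ct,*T(218,192))]))
print(tri([(c,*h1),(cs,*S(368,173))]),tri([(c,*h2),(cs,*S(222,157))]))
```

```text
0.165 mid [0.57943619 0.16847914 0.165     ] sep 0.06476149039220942 yaw -2.8144181146446625 tool 0.08362717566679927 0.0019317728877623545
0.169 mid [0.5794757  0.16844613 0.169     ] sep 0.06379813879967532 yaw -2.8144181146446625 tool 0.08359967614713941 0.0018882519734145517
0.173 mid [0.57951521 0.16841312 0.173     ] sep 0.06283478720714131 yaw -2.814418114644663 tool 0.0835721766274797 0.0018447310590667572
(array([0.54912888, 0.15834394, 0.16881365]), [array([ 0.3, -0.1]), array([ 0.1, -0. ])]) (array([0.60919714, 0.17874622, 0.171585  ]), [array([ 0.3, -0.2]), array([ 0.1, -0.1])])
(array([0.5491829 , 0.15842975, 0.16502466]), [array([0.3, 0.7]), array([ 0.2, -0.1])]) (array([0.61027434, 0.17899798, 0.16450708]), [array([0.1, 0.2]), array([0.1, 0. ])])
```

Request:
servo_tool(targets=[[[0.4, 0.02, 0], 0], [[0.5, 0, 0], -0.18], [[0.4, 0, 0], 0], [[0.28, 0, 0], 0], [[0.1, 0, 0.2], 0], [[0, 0, 0.3], 0], [[0, 0, 0.2], 0], [[0, 0, 0], 0], [[0, 0, 0], 0], [[0, 0, 0], 0]])

```text
clock: 14.32
position: [0.5798, 0.167, 0.2259]
tool_rot: [3.142, 0.001, -2.814]
force: [-0.3, -0.0, -1.4]
grip_width: 0.0112
```

Run:
```python
from h import *
import pickle
for k in range(1):
    s=bot.observe();print(s['position'],s['tool_rot'],s['qpos'][6],s['clock'],s['force'],s['moment'])
p=s['position']; d=np.array([.57948,.16845])-p[:2]; y=s['tool_rot'][2]
print('tool err', d@[np.cos(y),np.sin(y)], d@[np.sin(y),-np.cos(y)])
c=bot.get_calibration('wrist');pickle.dump(c,open('w6.pkl','wb'))
i=bot.grab_frame('wrist');crop(i,200,120,160,150,5,'pics/w6c.png')
j=bot.grab_frame('side');crop(j,170,150,130,120,5,'pics/s6c.png')
```

```text
[0.57980155 0.16700014 0.225945  ] [ 3.14150739e+00  5.70642167e-04 -2.81397151e+00] 1.0895872892372331 14.325 [-0.33758956 -0.03079498 -1.35263214] [-0.03437683  0.01333498 -0.00175139]
tool err -0.00016210569931238183 0.00147621150080604
```

View pics/w6c.png

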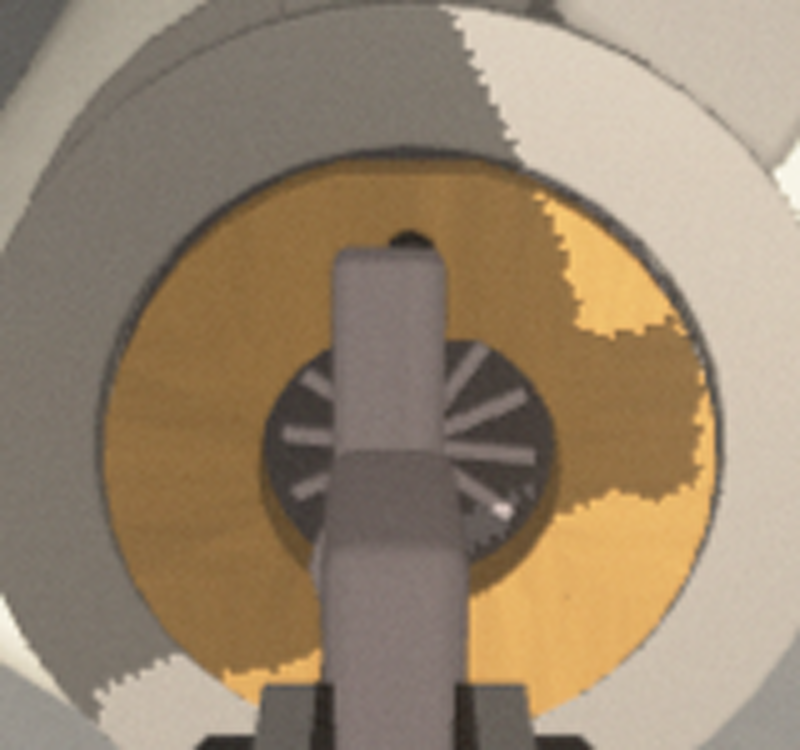

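View pics/s6c.png

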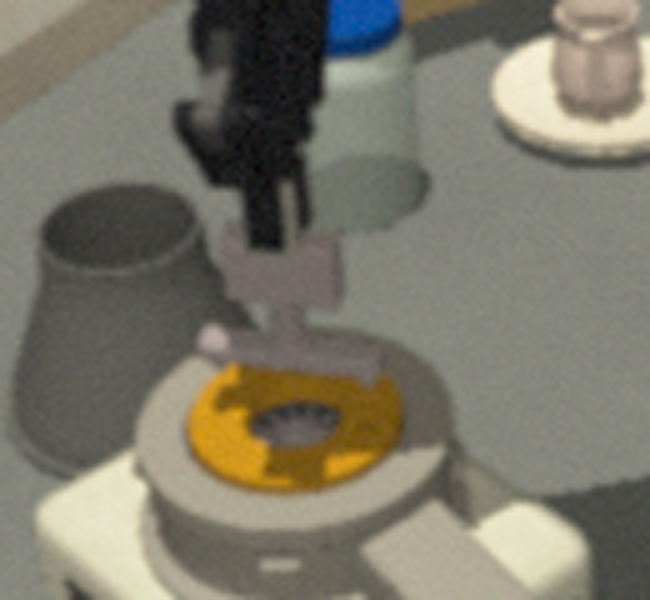

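Run:
```python
from h import *
import pickle
c=pickle.load(open('w6.pkl','rb'))
p=np.array([0.57980155,0.16700014]);y=-2.814
f=lambda x,y:(200+x/5-.4,120+y/5-.4)
for n,q,z in [('hole',f(411,256),.169),('footend',f(389,252),.204),('footmid',f(388,450),.204),('wing+x top',f(396,545),.259),('ringcentre',f(411,0),.169)]:
    d=onz(c,*q,z)[:2]-p; print(n,d@[np.cos(y),np.sin(y)]*1, d@[np.sin(y),-np.cos(y)])
```

```text
hole 0.032199753784565896 0.0013782951117542275
footend 0.04024426454618531 -0.0016250429012539137
footmid 0.015195856403873938 -0.001791187848244066
wing+x top 0.024836835105574225 -0.0008683250319037395
ringcentre 0.06723730812804515 0.0012891427405021425
```

The hole peeks out at crop (411,250) while the foot end is centred at crop x 389. In the image, then, the foot sits about 3 mm to tool −y of the hole and about 1.3 mm too far in +x. I'll correct both.

Request:
servo_tool(targets=[[[-0.026, 0.056, 0], 0], [[0, 0, 0], 0], [[0, 0, 0], 0], [[0, 0, 0], 0]])

```text
clock: 14.92
position: [0.58, 0.1698, 0.2256]
tool_rot: [-3.142, 0.0, -2.814]
force: [0.7, 0.6, -1.2]
grip_width: 0.0114
```

Run:
```python
from h import *
import pickle
s=bot.observe();print(s['position'],s['tool_rot'],s['qpos'][6],s['clock'],s['force'],s['moment'])
c=bot.get_calibration('wrist');pickle.dump(c,open('w7.pkl','wb'))
i=bot.grab_frame('wrist');crop(i,240,140,80,70,9,'pics/w7c.png')
```

```text
[0.57995284 0.16978702 0.22559825] [-3.14154050e+00  3.51649302e-06 -2.81411744e+00] 1.085143995776384 14.925 [ 0.72172982  0.58650258 -1.17360169] [ 0.0140118  -0.02256093  0.0183849 ]
```

View pics/w7c.png

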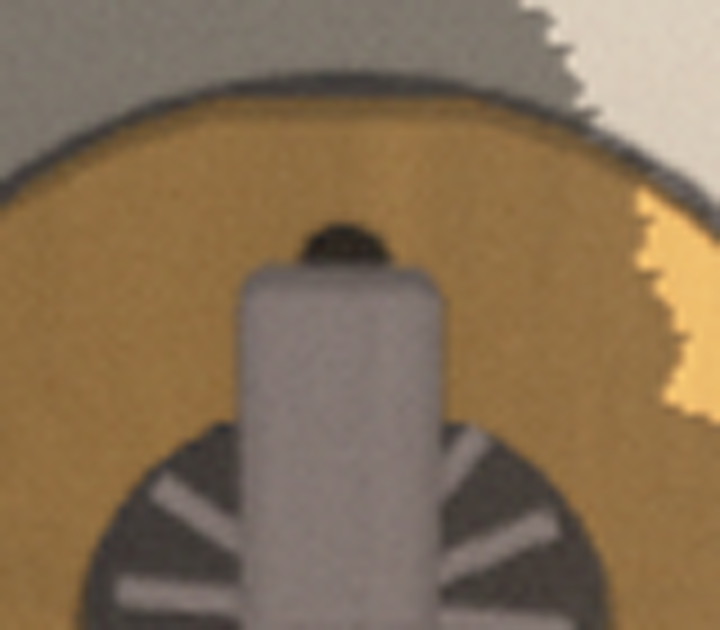

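Run:
```python
from h import *
import pickle
c=pickle.load(open('w7.pkl','rb'))
p=np.array([0.57995,0.16979]);y=-2.814
f=lambda x,y:(240+x/9-.45,140+y/9-.45)
for n,q,z in [('holetop',f(345,224),.169),('footend',f(340.5,268),.2038),('ring outer far', f(345,95),.169),('inner L',f(80,600),.169),('inner R',f(608,600),.169)]:
    d=onz(c,*q,z)[:2]-p; print(n,d@[np.cos(y),np.sin(y)], d@[np.sin(y),-np.cos(y)])
```

```text
holetop 0.03683724282759136 -0.0013440817687297153
footend 0.040689345943556054 -0.0015913494462400628
ring outer far 0.046854498023178204 -0.0013312755774155642
inner L 0.006010918531502911 -0.02289621588099064
inner R 0.005975273314026206 0.01996594992213919
```

Request:
servo_tool(targets=[[[-0.006, 0.004, 0.06], 0], [[0, 0, 0.06], 0], [[0, 0, 0.06], 0], [[0, 0, 0.04], 0], [[0, 0, 0.02], 0], [[0, 0, 0.02], 0], [[0, 0, 0.02], 0], [[0, 0, 0], 0]])

```text
clock: 15.98
position: [0.5801, 0.1701, 0.2116]
tool_rot: [-3.142, -0.0, -2.814]
force: [-0.5, 0.7, -1.3]
grip_width: 0.0116
```

Request:
servo_tool(targets=[[[0, 0, 0.02], 0], [[0, 0, 0.02], 0], [[0, 0, 0], 0]])

```text
clock: 16.35
position: [0.5802, 0.1701, 0.2095]
tool_rot: [3.142, -0.0, -2.814]
force: [0.7, 0.4, -1.9]
grip_width: 0.0112
```

Request:
servo_tool(targets=[[[0, 0, 0.02], 0], [[0, 0, 0.02], 0], [[0, 0, 0], 0]])

```text
clock: 16.73
position: [0.5801, 0.1701, 0.2075]
tool_rot: [3.142, -0.0, -2.814]
force: [0.4, 0.3, -1.4]
grip_width: 0.0113
```

No contact yet and the tips should be entering the holes. I'll keep going in small steps.

Request:
servo_tool(targets=[[[0, 0, 0.02], 0], [[0, 0, 0.01], 0], [[0, 0, 0], 0]])

```text
clock: 17.1
position: [0.5801, 0.1701, 0.2061]
tool_rot: [3.142, -0.0, -2.814]
force: [0.6, -0.1, -1.2]
grip_width: 0.011
```

Request:
servo_tool(targets=[[[0, 0, 0.02], 0], [[0, 0, 0.01], 0], [[0, 0, 0], 0]])

```text
clock: 17.48
position: [0.5801, 0.1701, 0.2045]
tool_rot: [3.142, -0.0, -2.814]
force: [-0.2, -0.2, -1.1]
grip_width: 0.0115
```

Request:
servo_tool(targets=[[[0, 0, 0.02], 0], [[0, 0, 0.01], 0], [[0, 0, 0], 0]])

```text
clock: 17.85
position: [0.5801, 0.1701, 0.203]
tool_rot: [3.142, -0.0, -2.814]
force: [-0.8, -0.3, -1.8]
grip_width: 0.0112
```

Request:
servo_tool(targets=[[[0, 0, 0.02], 0], [[0, 0, 0], 0]])

```text
clock: 18.1
position: [0.5801, 0.1701, 0.202]
tool_rot: [3.142, -0.0, -2.814]
force: [-0.7, -0.5, -1.5]
grip_width: 0.0111
```

Request:
servo_tool(targets=[[[0, 0, 0.02], 0], [[0, 0, 0], 0]])

```text
clock: 18.35
position: [0.5801, 0.1702, 0.201]
tool_rot: [3.142, -0.0, -2.814]
force: [1.0, 0.4, -1.6]
grip_width: 0.0115
```

Request:
servo_tool(targets=[[[0, 0, 0.01], 0], [[0, 0, 0], 0]])

```text
clock: 18.6
position: [0.5802, 0.1702, 0.2008]
tool_rot: [-3.141, 0.0, -2.814]
force: [-1.1, -0.4, 3.1]
grip_width: 0.0115
```

Request:
servo_tool(targets=[[[0, 0, 0.01], 0], [[0, 0, 0], 0]])

```text
clock: 18.85
position: [0.5803, 0.1703, 0.2007]
tool_rot: [-3.141, 0.001, -2.814]
force: [-4.0, -2.1, 9.4]
grip_width: 0.0114
```

Run:
```python
from h import *
s=bot.observe();print(s['position'],s['force'],s['moment'])
i=bot.grab_frame('wrist');crop(i,200,120,160,150,4,'pics/w8c.png')
j=bot.grab_frame('side');crop(j,190,190,90,70,7,'pics/s8c.png')
```

```text
[0.58028705 0.17026779 0.2007306 ] [-3.97634193 -2.07657841  9.38864314] [-0.42083252  0.70030289 -0.02119861]
```

View pics/w8c.png

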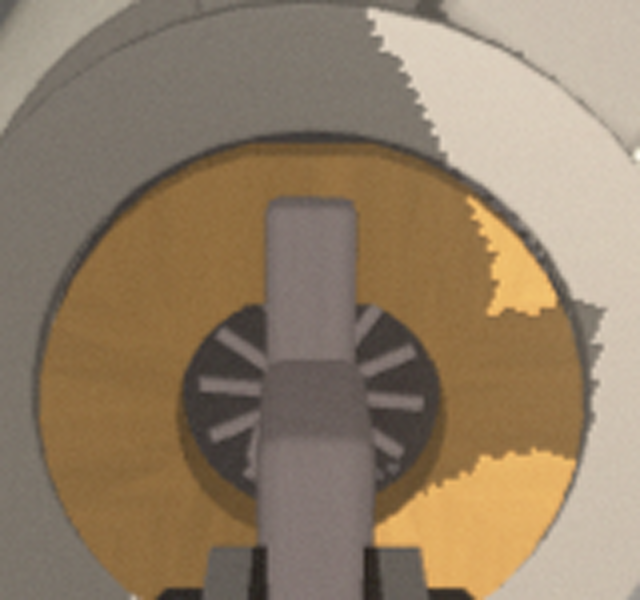

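View pics/s8c.png

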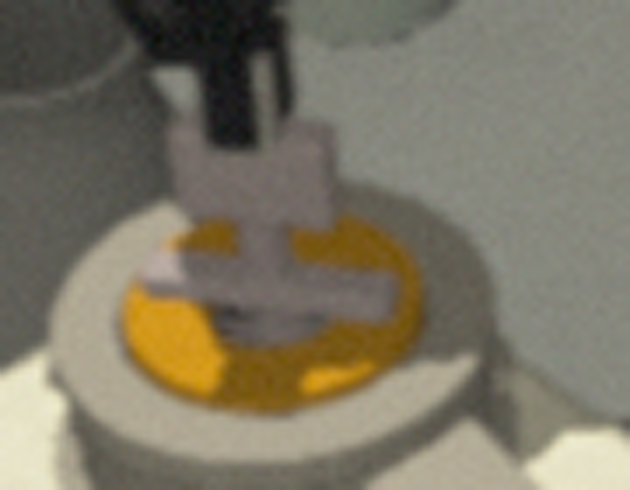

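It's seated: the foot reached exactly the predicted height (TCP 0.2007) with 9 N of contact. I'll ease off slightly, hold, then turn.

Request:
servo_tool(targets=[[[0, 0, -0.008], 0], [[0, 0, 0], 0], [[0, 0, 0], 0]])

```text
clock: 19.32
position: [0.5802, 0.1702, 0.2008]
tool_rot: [-3.142, 0.0, -2.814]
force: [-3.0, -1.6, 5.5]
grip_width: 0.0114
```

Request:
servo_tool(targets=[[[0, 0, 0], 0.2], [[0, 0, 0], 0.3], [[0, 0, 0], 0.4], [[0, 0, 0], 0.4], [[0, 0, 0], 0]])

```text
clock: 19.95
position: [0.5803, 0.1703, 0.2008]
tool_rot: [-3.142, 0.001, -2.928]
force: [-1.1, 0.2, 5.8]
grip_width: 0.0114
```

Run:
```python
from h import *
s=bot.observe();print(s['position'],s['tool_rot'],s['force'],s['moment'])
```

```text
[0.58027799 0.1703331  0.20079335] [-3.14158803e+00  5.56193842e-04 -2.92782086e+00] [-1.05942958  0.1550689   5.78573842] [-0.18495138  0.34747846  0.13180967]
```

Request:
servo_tool(targets=[[[0, 0, 0], 0.4], [[0, 0, 0], 0.5], [[0, 0, 0], 0.5], [[0, 0, 0], 0.5], [[0, 0, 0], 0.4], [[0, 0, 0], 0]])

```text
clock: 20.7
position: [0.5804, 0.1703, 0.2008]
tool_rot: [3.141, 0.001, -3.128]
force: [-0.9, -1.0, 6.7]
grip_width: 0.0114
```

Request:
servo_tool(targets=[[[0, 0, 0], 0.4], [[0, 0, 0], 0.5], [[0, 0, 0], 0.5], [[0, 0, 0], 0.5], [[0, 0, 0], 0.2], [[0, 0, 0], 0]])

```text
clock: 21.45
position: [0.5805, 0.1703, 0.2008]
tool_rot: [3.141, 0.001, 2.972]
force: [0.4, -1.0, 5.8]
grip_width: 0.0111
```

Run:
```python
from h import *
s=bot.observe();print(s['position'],s['tool_rot'],s['force'],s['moment'],s['qpos'][6])
```

```text
[0.58047817 0.17028157 0.20080155] [3.14125860e+00 8.22473962e-04 2.97210990e+00] [ 0.40942618 -1.00076603  5.78557979] [-0.18845262 -0.01414926  0.17916454] 0.6278590138735475
```

Request:
servo_tool(targets=[[[0, 0, 0], 0.4], [[0, 0, 0], 0.4], [[0, 0, 0], 0.4], [[0, 0, 0], 0.2], [[0, 0, 0], 0.2], [[0, 0, 0], 0]])

```text
clock: 22.2
position: [0.5806, 0.1702, 0.2008]
tool_rot: [3.141, 0.001, 2.832]
force: [0.5, -1.0, 5.4]
grip_width: 0.0114
```

```bash
cat > st.py <<'E'
from h import *
s=bot.observe();print(np.round(s['position'],4),np.round(s['tool_rot'],4),np.round(s['force'],1),np.round(s['moment'],2),round(s['clock'],2))
E
python3 st.py
```

```text
[0.5806 0.1702 0.2008] [3.1411e+00 9.0000e-04 2.8324e+00] [ 0.5 -1.   5.4] [-0.22 -0.06  0.2 ] 22.2
```

Request:
servo_tool(targets=[[[0, 0, 0], 0.2], [[0, 0, 0], 0.2], [[0, 0, 0], 0.2], [[0, 0, 0], 0]])

```text
clock: 22.7
position: [0.5806, 0.1702, 0.2008]
tool_rot: [3.141, 0.001, 2.78]
force: [0.9, -1.6, 5.3]
grip_width: 0.0113
```

```bash
python3 st.py
```

```text
[0.5806 0.1702 0.2008] [3.141e+00 9.000e-04 2.780e+00] [ 0.9 -1.6  5.3] [-0.19 -0.19  0.18] 22.7
```

Request:
servo_tool(targets=[[[0, 0, 0], 0.2], [[0, 0, 0], 0.2], [[0, 0, 0], 0]])

```text
clock: 23.08
position: [0.5806, 0.1702, 0.2008]
tool_rot: [3.141, 0.001, 2.745]
force: [0.5, -0.8, 4.5]
grip_width: 0.0109
```

```bash
python3 st.py
```

```text
[0.5806 0.1702 0.2008] [3.1411e+00 9.0000e-04 2.7451e+00] [ 0.5 -0.8  4.5] [-0.23 -0.1   0.17] 23.07
```

Turned 0.72 rad so far with a steady friction moment of about 0.18 N m, so the stop is not reached yet. I'll continue in small steps.

Request:
servo_tool(targets=[[[0, 0, 0], 0.2], [[0, 0, 0], 0.2], [[0, 0, 0], 0]])

```text
clock: 23.45
position: [0.5806, 0.1701, 0.2008]
tool_rot: [3.141, 0.001, 2.71]
force: [1.0, -0.9, 6.1]
grip_width: 0.0115
```

```bash
python3 st.py
```

```text
[0.5806 0.1701 0.2008] [3.1410e+00 1.0000e-03 2.7101e+00] [ 1.  -0.9  6.1] [-0.22 -0.23  0.15] 23.45
```

Request:
servo_tool(targets=[[[0, 0, 0], 0.2], [[0, 0, 0], 0.2], [[0, 0, 0], 0]])

```text
clock: 23.82
position: [0.5806, 0.1701, 0.2008]
tool_rot: [3.141, 0.001, 2.675]
force: [0.4, -1.3, 5.5]
grip_width: 0.0113
```

```bash
python3 st.py
```

```text
[0.5806 0.1701 0.2008] [3.1410e+00 9.0000e-04 2.6752e+00] [ 0.4 -1.3  5.5] [-0.31 -0.19  0.18] 23.82
```

Request:
servo_tool(targets=[[[0, 0, 0], 0.2], [[0, 0, 0], 0.2], [[0, 0, 0], 0]])

```text
clock: 24.2
position: [0.5806, 0.1701, 0.2008]
tool_rot: [3.141, 0.001, 2.64]
force: [1.0, -1.4, 5.7]
grip_width: 0.0113
```

```bash
python3 st.py
```

```text
[0.5806 0.1701 0.2008] [3.1410e+00 9.0000e-04 2.6403e+00] [ 1.  -1.4  5.7] [-0.3  -0.18  0.18] 24.2
```

Request:
servo_tool(targets=[[[0, 0, 0], 0.2], [[0, 0, 0], 0.2], [[0, 0, 0], 0]])

```text
clock: 24.58
position: [0.5807, 0.1701, 0.2008]
tool_rot: [3.141, 0.001, 2.605]
force: [0.9, -1.2, 5.0]
grip_width: 0.0114
```

```bash
python3 st.py
```

```text
[0.5807 0.1701 0.2008] [3.1410e+00 9.0000e-04 2.6054e+00] [ 0.9 -1.2  5. ] [-0.29 -0.2   0.17] 24.57
```

Request:
servo_tool(targets=[[[0, 0, 0], 0.2], [[0, 0, 0], 0.2], [[0, 0, 0], 0]])

```text
clock: 24.95
position: [0.5806, 0.17, 0.2008]
tool_rot: [3.141, 0.001, 2.57]
force: [1.1, -0.8, 5.6]
grip_width: 0.0114
```

```bash
python3 st.py
```

```text
[0.5806 0.17   0.2008] [3.1410e+00 9.0000e-04 2.5704e+00] [ 1.1 -0.8  5.6] [-0.38 -0.16  0.2 ] 24.95
```

Request:
servo_tool(targets=[[[0, 0, 0], 0.2], [[0, 0, 0], 0.2], [[0, 0, 0], 0]])

```text
clock: 25.32
position: [0.5807, 0.1701, 0.2008]
tool_rot: [3.141, 0.001, 2.536]
force: [1.3, -1.3, 5.2]
grip_width: 0.0118
```

```bash
python3 st.py
```

```text
[0.5807 0.1701 0.2008] [3.1409e+00 9.0000e-04 2.5355e+00] [ 1.3 -1.3  5.2] [-0.39 -0.2   0.19] 25.32
```

Run:
```python
from h import *
i=bot.grab_frame('wrist');cv2.imwrite('pics/w9.png',i)
```

```text
(no output)
```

View pics/w9.png

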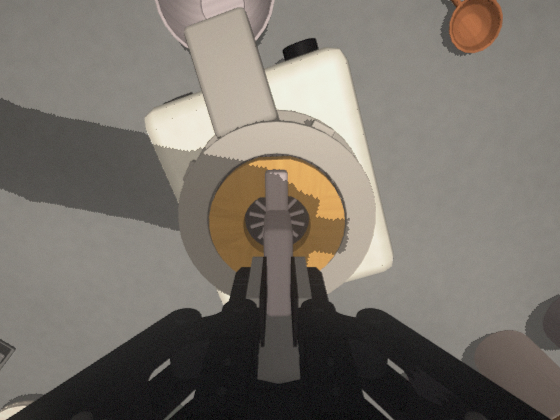

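The foot is still in line with the jaws, so nothing has slipped. It lies about 15° clockwise of the spout axis, which is within the 0.35 rad allowance, so I'll continue.

Request:
servo_tool(targets=[[[0, 0, 0], 0.2], [[0, 0, 0], 0.2], [[0, 0, 0], 0]])

```text
clock: 25.75
position: [0.5807, 0.1701, 0.2008]
tool_rot: [3.141, 0.001, 2.501]
force: [-0.0, -1.9, 5.1]
grip_width: 0.0114
```

```bash
python3 st.py
```

```text
[0.5807 0.1701 0.2008] [3.1409e+00 9.0000e-04 2.5006e+00] [-0.  -1.9  5.1] [-0.35 -0.2   0.16] 25.75
```

Request:
servo_tool(targets=[[[0, 0, 0], 0.2], [[0, 0, 0], 0.2], [[0, 0, 0], 0]])

```text
clock: 26.12
position: [0.5806, 0.17, 0.2008]
tool_rot: [3.141, 0.001, 2.466]
force: [1.9, -2.3, 6.1]
grip_width: 0.0116
```

```bash
python3 st.py
```

```text
[0.5806 0.17   0.2008] [3.1410e+00 8.0000e-04 2.4658e+00] [ 1.9 -2.3  6.1] [-0.4  -0.13  0.2 ] 26.12
```

Request:
servo_tool(targets=[[[0, 0, 0], 0.2], [[0, 0, 0], 0.2], [[0, 0, 0], 0]])

```text
clock: 26.5
position: [0.5806, 0.1701, 0.2008]
tool_rot: [3.141, 0.001, 2.431]
force: [1.5, -2.1, 5.6]
grip_width: 0.0113
```

```bash
python3 st.py
```

```text
[0.5806 0.1701 0.2008] [3.1410e+00 9.0000e-04 2.4313e+00] [ 1.5 -2.1  5.6] [-0.37 -0.09  0.49] 26.5
```

The moment jumped to 0.49 N m, so the stop is reached. I'll confirm with a small nudge.

Request:
servo_tool(targets=[[[0, 0, 0], 0.1], [[0, 0, 0], 0], [[0, 0, 0], 0]])

```text
clock: 26.88
position: [0.5806, 0.1701, 0.2008]
tool_rot: [3.141, 0.001, 2.423]
force: [1.6, -2.6, 6.0]
grip_width: 0.0115
```

```bash
python3 st.py
```

```text
[0.5806 0.1701 0.2008] [3.1409e+00 9.0000e-04 2.4229e+00] [ 1.6 -2.6  6. ] [-0.42 -0.15  0.59] 26.88
```

Request:
servo_tool(targets=[[[0, 0, 0], 0.1], [[0, 0, 0], 0], [[0, 0, 0], 0]])

```text
clock: 27.25
position: [0.5806, 0.1701, 0.2008]
tool_rot: [3.141, 0.001, 2.414]
force: [0.5, -2.3, 6.0]
grip_width: 0.0114
```

```bash
python3 st.py
```

```text
[0.5806 0.1701 0.2008] [3.1409e+00 9.0000e-04 2.4143e+00] [ 0.5 -2.3  6. ] [-0.42 -0.17  0.6 ] 27.25
```

Run:
```python
from h import *
i=bot.grab_frame('wrist');cv2.imwrite('pics/w10.png',i)
crop(i,235,150,90,180,4,'pics/w10c.png')
crop(cv2.imread('pics/w9.png'),235,150,90,180,4,'pics/w9c.png')
a=cv2.imread('pics/w9c.png');b=cv2.imread('pics/w10c.png');cv2.imwrite('pics/cmp.png',np.hstack([a,b])[:600])
```

```text
(no output)
```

View pics/cmp.png

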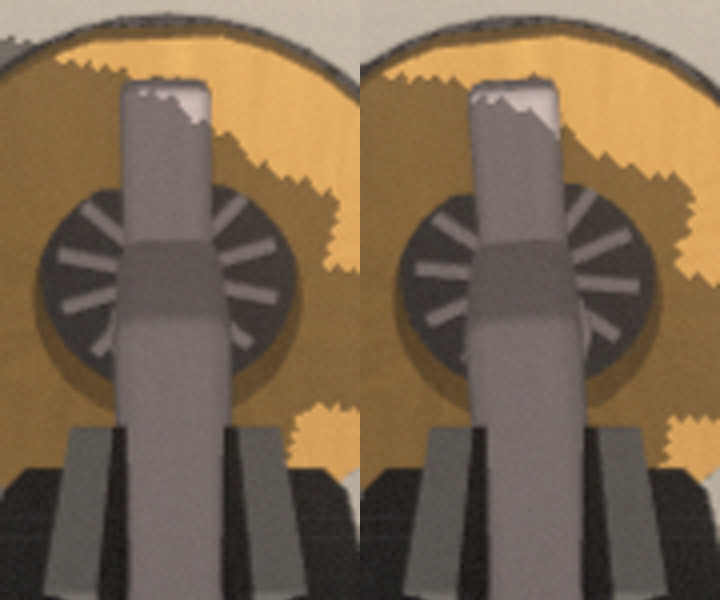

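The foot is now about 0.04 rad counter-clockwise of the jaws: the ring is stopped and the wing began to yield in the pads. A firmer grip and one small nudge will confirm it's the stop.

Request:
servo_tool(targets=[[[0, 0, 0], 0], [[0, 0, 0], 0], [[0, 0, 0], 0]], newtons=80)

```text
clock: 27.68
position: [0.5806, 0.1702, 0.2009]
tool_rot: [3.141, 0.001, 2.414]
force: [0.3, -0.9, 7.0]
grip_width: 0.0094
```

```bash
python3 st.py
```

```text
[0.5806 0.1702 0.2009] [3.1408e+00 9.0000e-04 2.4142e+00] [ 0.3 -0.9  7. ] [-0.41 -0.1   0.62] 27.68
```

Request:
servo_tool(targets=[[[0, 0, 0], 0.1], [[0, 0, 0], 0], [[0, 0, 0], 0]])

```text
clock: 28.05
position: [0.5806, 0.1702, 0.2009]
tool_rot: [3.141, 0.001, 2.406]
force: [-0.2, -1.7, 7.0]
grip_width: 0.0097
```

```bash
python3 st.py
```

```text
[0.5806 0.1702 0.2009] [3.1408e+00 9.0000e-04 2.4056e+00] [-0.2 -1.7  7. ] [-0.43 -0.09  0.71] 28.05
```

Request:
servo_tool(targets=[[[0, 0, 0], -0.2], [[0, 0, 0], -0.2], [[0, 0, 0], -0.1], [[0, 0, 0], 0]])

```text
clock: 28.55
position: [0.5806, 0.1701, 0.2009]
tool_rot: [3.141, 0.001, 2.449]
force: [0.6, -2.0, 6.7]
grip_width: 0.0098
```

```bash
python3 st.py
```

```text
[0.5806 0.1701 0.2009] [3.1408e+00 8.0000e-04 2.4489e+00] [ 0.6 -2.   6.7] [-0.34 -0.1   0.36] 28.55
```

Request:
servo_tool(targets=[[[0, 0, 0], -0.2], [[0, 0, 0], -0.1], [[0, 0, 0], 0]])

```text
clock: 28.92
position: [0.5806, 0.1702, 0.2009]
tool_rot: [3.141, 0.001, 2.475]
force: [-0.4, -0.5, 6.7]
grip_width: 0.0096
```

```bash
python3 st.py
```

```text
[0.5806 0.1702 0.2009] [3.1408e+00 8.0000e-04 2.4749e+00] [-0.4 -0.5  6.7] [-0.33 -0.03  0.2 ] 28.93
```

Request:
servo_tool(targets=[[[0, 0, 0], -0.2], [[0, 0, 0], -0.1], [[0, 0, 0], 0]])

```text
clock: 29.3
position: [0.5806, 0.1702, 0.2009]
tool_rot: [3.141, 0.001, 2.501]
force: [-0.2, -0.8, 6.3]
grip_width: 0.0096
```

```bash
python3 st.py
```

```text
[0.5806 0.1702 0.2009] [3.1408e+00 7.0000e-04 2.5009e+00] [-0.2 -0.8  6.3] [-0.33 -0.03 -0.07] 29.3
```

Request:
servo_tool(targets=[[[0, 0, -0.02], 0.05], [[0, 0, -0.02], 0], [[0, 0, -0.03], 0], [[0, 0, -0.04], 0], [[0, 0, -0.04], 0], [[0, 0, -0.06], 0], [[0, 0, -0.1], 0], [[0, 0, -0.2], 0], [[0, 0, -0.3], 0], [[0, 0, -0.3], 0], [[0, 0, -0.1], 0], [[0, 0, 0], 0]])

```text
clock: 30.8
position: [0.5802, 0.1701, 0.2613]
tool_rot: [3.141, 0.0, 2.496]
force: [0.2, 0.2, -1.5]
grip_width: 0.0098
```

```bash
python3 st.py
```

```text
[0.5802 0.1701 0.2613] [3.1413e+00 3.0000e-04 2.4960e+00] [ 0.2  0.2 -1.5] [-0.    0.01 -0.03] 30.8
```

Request:
servo_tool(targets=[[[-0.4, 0, 0], 0], [[-0.5, 0, 0], 0], [[-0.5, 0, 0], 0], [[-0.3, 0, 0], 0], [[0, 0, 0], 0], [[0, 0, 0], 0]])

```text
clock: 31.55
position: [0.6475, 0.1197, 0.261]
tool_rot: [3.142, -0.0, 2.497]
force: [0.9, 0.6, -1.6]
grip_width: 0.0099
```

```bash
python3 st.py
python3 - <<'E'
from h import *
import pickle
c=bot.get_calibration('wrist');pickle.dump(c,open('w11.pkl','wb'))
i=bot.grab_frame('wrist');cv2.imwrite('pics/w11.png',i)
crop(i,180,0,200,190,4,'pics/w11a.png')
crop(i,235,150,90,180,4,'pics/w11c.png')
E
```

```text
[0.6475 0.1197 0.261 ] [ 3.1415e+00 -5.0000e-04  2.4969e+00] [ 0.9  0.6 -1.6] [ 0.03  0.06 -0.09] 31.55
```

View pics/w11a.png

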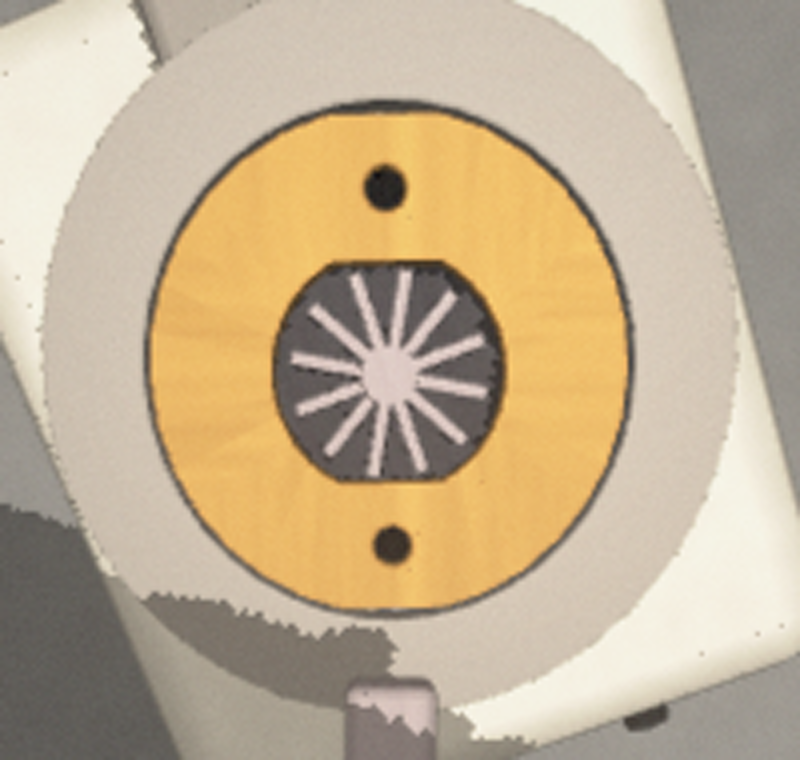

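View pics/w11c.png

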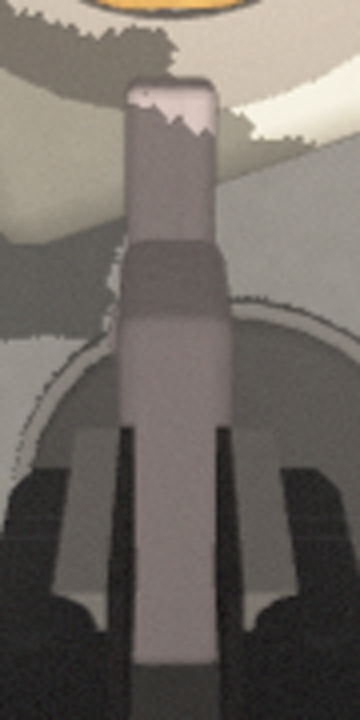

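Run:
```python
from h import *
import pickle
c=pickle.load(open('w11.pkl','rb'))
f=lambda x,y:(180+x/4-.4,y/4-.4)
a=onz(c,*f(385,188),.169);b=onz(c,*f(392.5,546),.169)
print(np.arctan2(*(a-b)[1::-1]),np.linalg.norm(a-b),(a+b)/2)
# mill housing right edge, top z=.111: points (660,0) and (800,480)
a=onz(c,*f(665,0),.111);b=onz(c,*f(800,480),.111);print(np.arctan2(*(a-b)[1::-1]))
```

```text
2.5169834068014536 0.06397307028376763 [0.57954911 0.16821126 0.169     ]
2.8654448104273667
```

The ring has been turned about 0.95 rad and its hole line lies about 0.35 rad clockwise of the mill axis, which is the edge of the allowed range. That fits with it being on its stop. The spanner sits in the grip as it did at first, so I'll carry it back.

Request:
servo_tool(targets=[[[-0.2, -0.4, 0], 0], [[-0.33, -0.8, 0], 0], [[-0.33, -0.8, 0], 0], [[-0.33, -0.8, 0], 0], [[-0.33, -0.8, 0], 0], [[-0.33, -0.8, 0], 0], [[-0.33, -0.8, 0], 0], [[-0.33, -0.8, 0], 0], [[-0.33, -0.8, 0], 0], [[-0.33, -0.8, 0], 0], [[-0.33, -0.8, 0], 0], [[0, -0.2, 0], 0]])

```text
clock: 33.1
position: [0.5279, -0.3321, 0.2608]
tool_rot: [-3.141, 0.0, 2.493]
force: [0.9, -0.5, -2.1]
grip_width: 0.0097
```

Request:
servo_tool(targets=[[[0, 0, 0], 1], [[0, 0, 0], 1], [[0, 0, 0], 1], [[0, 0, 0], 1], [[0, 0, 0], 1], [[0, 0, 0], 1], [[0, 0, 0], 1], [[0, 0, 0], 1], [[0, 0, 0], 1], [[0, 0, 0], 1], [[0, 0, 0], 1], [[0, 0, 0], 1]])

```text
clock: 34.6
position: [0.5295, -0.3283, 0.2613]
tool_rot: [3.141, -0.0, 1.448]
force: [0.4, 0.2, -2.3]
grip_width: 0.0093
```

Request:
servo_tool(targets=[[[0, 0, 0], 1], [[0, 0, 0], 1], [[0, 0, 0], 1], [[0, 0, 0], 1], [[0, 0, 0], 1], [[0, 0, 0], 1], [[0, 0, 0], 1], [[0, 0, 0], 1], [[0, 0, 0], 1], [[0, 0, 0], 1], [[0, 0, 0], 1], [[0, 0, 0], 1]])

```text
clock: 36.1
position: [0.5295, -0.3283, 0.2612]
tool_rot: [-3.141, -0.001, 0.4]
force: [0.4, -0.2, -2.2]
grip_width: 0.0096
```

Request:
servo_tool(targets=[[[0, 0, 0], 1], [[0, 0, 0], 0.7], [[0, 0, 0], 0], [[0, 0, 0], 0]])

```text
clock: 36.6
position: [0.5293, -0.3291, 0.2611]
tool_rot: [-3.141, -0.0, 0.256]
force: [-0.0, 0.3, -2.4]
grip_width: 0.0098
```

```bash
python3 st.py
python3 - <<'E'
from h import *
s=bot.observe();d=np.array([.5292,-.3295])-s['position'][:2];y=s['tool_rot'][2]
print('tool',d@[np.cos(y),np.sin(y)],d@[np.sin(y),-np.cos(y)],'turn u',(y-.2507)/np.radians(5))
E
```

```text
[ 0.5293 -0.3291  0.2611] [-3.1415e+00 -3.0000e-04  2.5570e-01] [-0.   0.3 -2.4] [-0.02  0.02 -0.03] 36.6
tool -0.0002490944040565263 0.0003758875984573241 turn u 0.05691967853432596
```

Request:
servo_tool(targets=[[[-0.005, 0.007, 0.3], 0.06], [[0, 0, 0.6], 0], [[0, 0, 0.8], 0], [[0, 0, 0.8], 0], [[0, 0, 0.7], 0], [[0, 0, 0.4], 0], [[0, 0, 0.2], 0], [[0, 0, 0.06], 0], [[0, 0, 0], 0], [[0, 0, 0], 0]])

```text
clock: 37.85
position: [0.5294, -0.3304, 0.0687]
tool_rot: [3.141, -0.001, 0.248]
force: [-0.8, -0.5, -1.2]
grip_width: 0.0097
```

```bash
python3 st.py
python3 - <<'E'
from h import *
i=bot.grab_frame('wrist');cv2.imwrite('pics/w12.png',i)
crop(i,195,115,130,150,5,'pics/w12c.png')
E
```

```text
[ 0.5294 -0.3304  0.0687] [ 3.1408e+00 -8.0000e-04  2.4810e-01] [-0.8 -0.5 -1.2] [ 0.03 -0.07  0.03] 37.85
```

View pics/w12c.png

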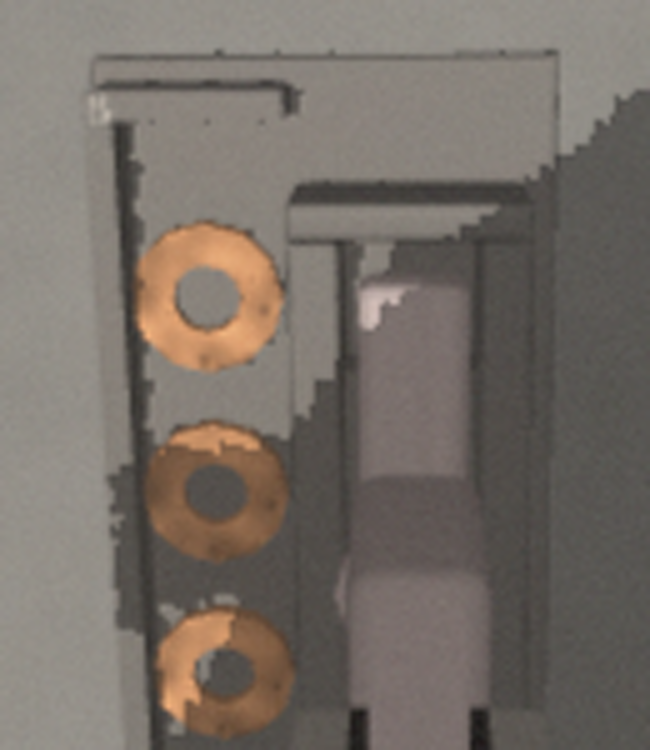

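Request:
servo_tool(targets=[[[0, -0.01, 0.08], 0], [[0, 0, 0.1], 0], [[0, 0, 0.08], 0], [[0, 0, 0.06], 0], [[0, 0, 0.04], 0], [[0, 0, 0.02], 0], [[0, 0, 0], 0]])

```text
clock: 38.78
position: [0.5289, -0.3297, 0.049]
tool_rot: [-3.142, 0.0, 0.248]
force: [-0.3, 0.4, -1.2]
grip_width: 0.0094
```

Request:
servo_tool(targets=[[[0, 0, 0.03], 0], [[0, 0, 0.01], 0], [[0, 0, 0], 0]])

```text
clock: 39.15
position: [0.5289, -0.3297, 0.047]
tool_rot: [-3.142, 0.0, 0.248]
force: [-0.4, -0.6, -2.1]
grip_width: 0.0098
```

Request:
servo_tool(targets=[[[0, 0, 0.02], 0], [[0, 0, 0], 0]])

```text
clock: 39.4
position: [0.529, -0.3297, 0.0461]
tool_rot: [3.142, -0.0, 0.248]
force: [0.3, 0.5, -0.3]
grip_width: 0.0097
```

Request:
servo_tool(targets=[[[0, 0, 0.01], 0], [[0, 0, 0], 0], [[0, 0, 0], 0]])

```text
clock: 39.78
position: [0.5291, -0.3299, 0.046]
tool_rot: [3.141, -0.0, 0.248]
force: [-1.1, 0.5, 6.3]
grip_width: 0.0093
```

```bash
python3 st.py
```

```text
[ 0.5291 -0.3299  0.046 ] [ 3.1411e+00 -5.0000e-04  2.4810e-01] [-1.1  0.5  6.3] [ 0.12  0.26 -0.04] 39.77
```

The foot is on the rib: 6 N of contact at the same height as when I grasped it. I'll release and rise.

Request:
servo_tool(targets=[[[0, 0, 0], 0], [[0, 0, 0], 0], [[0, 0, 0], 0], [[0, 0, 0], 0], [[0, 0, 0], 0], [[0, 0, 0], 0], [[0, 0, 0], 0], [[0, 0, 0], 0]], gripper=1)

```text
clock: 40.78
position: [0.5289, -0.3297, 0.0455]
tool_rot: [-3.142, 0.0, 0.248]
force: [0.4, 0.4, 0.0]
grip_width: 0.0856
```

Request:
servo_tool(targets=[[[0, 0, -0.2], 0], [[0, 0, -0.4], 0], [[0, 0, -0.5], 0], [[0, 0, -0.6], 0], [[0, 0, -0.2], 0], [[0, 0, 0], 0], [[0, 0, 0], 0]])

```text
clock: 41.65
position: [0.5285, -0.3294, 0.1398]
tool_rot: [-3.141, 0.001, 0.248]
force: [-0.7, -0.9, -0.3]
grip_width: 0.0854
```

```bash
python3 st.py
python3 - <<'E'
from h import *
c=bot.get_calibration('wrist')
i=bot.grab_frame('wrist');cv2.imwrite('pics/w13.png',i)
crop(i,215,110,130,190,3,'pics/w13c.png')
t=bot.grab_frame('side');cv2.imwrite('pics/s13.png',t);crop(t,300,130,130,90,5,'pics/s13c.png')
crop(bot.grab_frame('top'),155,155,110,120,5,'pics/t13.png')
E
```

```text
[ 0.5285 -0.3294  0.1398] [-3.1408e+00  8.0000e-04  2.4820e-01] [-0.7 -0.9 -0.3] [-0.01  0.01 -0.  ] 41.65
```

View pics/w13c.png

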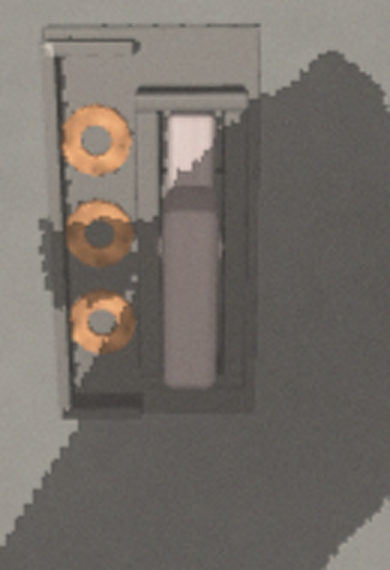

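View pics/s13c.png

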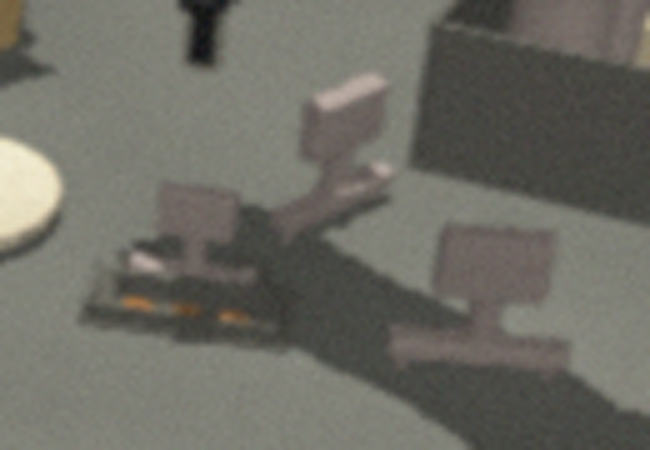

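View pics/t13.png

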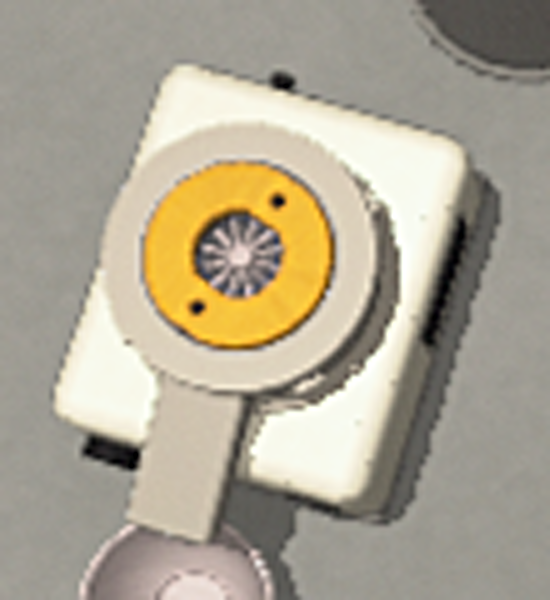

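The spanner is back as it was found. The free ring's hole line read 2.517 rad, and I want to compare that with its angle while held on the stop, using the ring features visible in w10 and w11.

Run:
```python
from h import *
import pickle
from scipy.spatial.transform import Rotation as R
c11=pickle.load(open('w11.pkl','rb'))
# build camera pose for w10/w9 from fixed mount derived from w7 
c7=pickle.load(open('w7.pkl','rb'))
def T(p,r):
    M=np.eye(4);M[:3,:3]=R.from_euler('xyz',r).as_matrix();M[:3,3]=p;return M
mount=np.linalg.inv(T([0.57995284,0.16978702,0.22559825],[-3.1415405,3.5e-6,-2.81411744]))@c7['pose']
def mk(p,r): d=dict(c7);d['pose']=T(p,r)@mount;return d
cams={'w9':mk([.5807,.1701,.2008],[3.1409,.0009,2.5355]),'w10':mk([.5806,.1701,.2008],[3.1409,.0009,2.4143]),'w11':c11}
out=[]
for n,c in cams.items():
    i=cv2.imread(f'pics/{n}.png')
    g=np.mgrid[-75:75.01:.25,-75:75.01:.25]  # rows: y from + to -, world aligned (rotated so spout?) 
    Y=-g[0]/1e3;X=g[1]/1e3
    ctr=np.array([.5795,.1683])
    a=2.5  # display up = this world dir
    wx=ctr[0]+ -Y*-np.cos(a)+X*np.sin(a); wy=ctr[1]+Y*np.sin(a)+X*-np.cos(a)
    P=np.array(c['pose']);q=np.stack([wx,wy,np.full_like(wx,.169)],-1)-P[:3,3];q=q@P[:3,:3]
    u=c['cx']+c['fx']*q[...,0]/-q[...,2];v=c['cy']-c['fy']*q[...,1]/-q[...,2]
    r=cv2.remap(i,u.astype(np.float32),v.astype(np.float32),cv2.INTER_CUBIC);cv2.imwrite(f'pics/r_{n}.png',r);out.append(r[:400,60:540])
cv2.imwrite('pics/rcmp.png',np.hstack([cv2.resize(o,None,fx=.83,fy=.83) for o in out[1:]]))
```

```text
(no output)
```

View pics/rcmp.png

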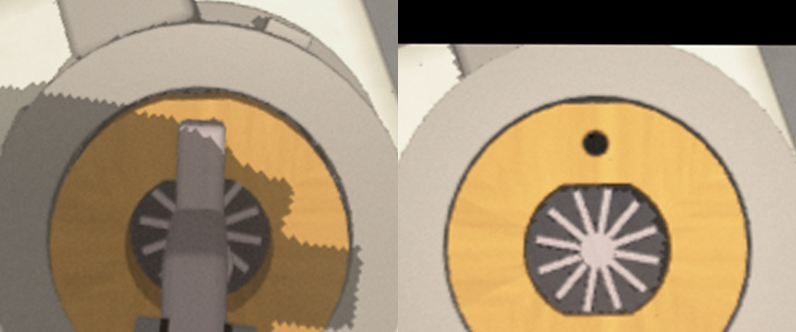

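Run:
```python
from h import *
o=[]
for n in ['w10','w11']:
    r=cv2.imread(f'pics/r_{n}.png'); o.append(cv2.resize(r[90:320,190:410],None,fx=1.8,fy=1.8,interpolation=cv2.INTER_CUBIC))
cv2.imwrite('pics/rc2.png',np.hstack(o))
```

```text
(no output)
```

View pics/rc2.png

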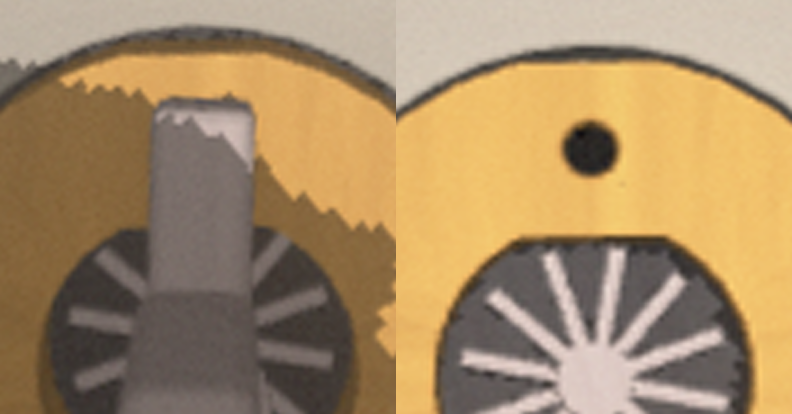

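The ring's flats lie at the same angle, within about 0.01 rad, when held on the stop and when released. The ring did not back off, so I'm handing in.

```bash
python3 -c "
from workcell import bot
print(bot.job_done(), bot.observe()['clock'])"
```

```text
the job is handed in; nothing more can be done
the job is handed in; nothing more can be done
```

The ring is tight against its stop, and the spanner is back down in its caddy slot. I handed the job in at about 42 s; it gives no verdict, so the results below are from my own checks.

**What I did**
- **Seating:** I took the 78 mm spanner from the caddy. I lowered both pins into the holes in small steps until the foot lay flat at the expected height, pressing with at most about 9 N.
- **Turning:** I turned the ring clockwise about 0.95 rad. The moment held at about 0.2 N m, then rose to between 0.5 and 0.7 N m at the stop.
- **Returning:** I eased the load off, lifted the spanner straight out, and set it down with 6 N of contact at the height where I had picked it up.

**Last checks**
- **Ring:** It did not back off. Its flats lie at the same angle, within about 0.01 rad, when held on the stop and after release.
- **Spanner:** It stands upright in its slot as I found it, and the gripper is open and clear.
- **Bystanders:** I had no contact with them and nothing looked moved in the views I took. I did not measure each one.

**Disagreements along the way**
- **Wrist camera:** Its calibration was off by 1–2 mm. That first put the pins about 3 mm off the holes, so I aligned the spanner from the image instead.
- **Spanner in the jaws:** It twisted by about 0.04 rad while held against the stop.
- **Ring angle:** The measured hole angle differed by 0.01–0.03 rad from the stop angle I worked out from the spanner. The flats comparison above supports the ring being tight.

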